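# Pack the wedge jack up to the height gauge

## Robot

A 7-joint arm with a two-finger parallel gripper is mounted at the origin on the work surface. World frame = base frame: x ahead of the robot, y to its left, z up, the work surface at z = 0. Lengths are in m, angles in rad, forces in N, time in s.
With the tool pointing down it reaches from about 0.4 to 0.875 m from the base axis. Payload 6.5 kg.
Tool frame: the origin (TCP) lies at the very end of the fingers, on their centre line; the grasp point (between the pads) lies 19 mm behind it (r.grasp_offset is the distance from the TCP to the grasp point, in m); z points along the fingers, x is the direction in which the jaws open and shut, and the axes are right-handed (so a half turn about z gives the same grasp; the last joint's range is limited). The gripper opens to 88 mm and grips with 3 to 60 N. Pads are 18 mm wide; open, the fingers measure 123 mm over their backs; the gripper's body (75 mm by 187 mm) begins 45 mm behind the grasp point.
Start: joints at [-1.37, 0.536, -0.004, 1.538, 0.003, 1.067, -0.071], TCP at [0.171, 0.627, 0.239] pointing down, gripper open.
Joint ranges: [-2.7, 2.7], [-0.37, 2.16], [-1.27, 1.26], [0.24, 2.4], [-1.31, 4.45], [0.19, 1.91], [-2.76, 2.76]. Speed limits (rad/s): [2.39, 2.39, 3.14, 3.14, 3.14, 3.14, 3.14].

## Interface

Orientations are given as a rotation vector (axis times angle).
In Python, from rig import r gives the robot as it stands.
- The arm moves only by the tool jog_arm, never from a script. Its argument "steps" is a list of rows, each an object of numbers: "tx", "ty", "tz": the shift along the tool's x, y, z scaled (see below); "yaw": the turn about the tool's z scaled (see below); "jaw": the closure, from -1 (fully open) to 1 (shut). A call has 1 to 20 rows; each row is the pose to reach, as a shift and turn from the pose measured when the call began, along the tool's axes at that moment, turning the shorter way round; what a row does not reach only later rows make up. The controller multiplies each number of a shift by 300 mm and each number of a turn by 360 degrees. A row lasts 1/8 s, in which the tool goes at most 62.5 mm and 10.7 degrees, less where a joint would pass 70% of its speed; a pose out of reach is approached as far as the arm can. A call with a number of a shift or a turn outside -1 to 1 is refused whole. A call with a gripper value outside its range is refused whole. The fingers move at their own pace and stop on an object; "newtons" is the grip in N (left out, the last holds). Time passes only in rows, so rows that repeat a pose let the fingers close. It gives the time, the measured TCP pose, the force and the opening at its end, in the units of the state.
- r.observe(): the state, without advancing time (a new reading comes with each control period).
- r.get_image(name): name is "scene" or "top"; returns the picture (384x512x3 uint8, red, green, blue); there is no depth.
- r.calibration(name): a dict with "fov_y" (degrees; the focal length in pixels is half the picture's height over the tangent of half this angle, whatever the lens; pixels are square), "cx", "cy" (the principal point, pixels), "R" (3x3) and "t" (3): a world point X has camera coordinates R X + t. Camera axes: x right, y down, z forward; pixel columns grow to the right and rows downward; lengths in m; the calibration is good to about 2 mm. A picture is of the moment at which its call begins. calibration takes no time and is no camera call.
- r.sign_off(): hands the job in, once; it reports no verdict.
The state is a dict: "t": time; "joints": joint angles; "joint_vel": joint speeds; "joint_torque": joint torques, N m; "tcp_pos": TCP position; "tcp_rot": TCP orientation; "wrist_force": force on the tool from outside, world axes, zero at the start; "torque": the same for the moment, N m; "finger_gap": finger opening in m.
Only numpy, scipy, OpenCV 4.12 (cv2) and the standard library are available. Lean on these libraries where they do the work, as an engineer would, in place of code of your own. Each camera call takes 0.05 s, during which the arm holds its last target. There are 200 camera calls.

## Task

Stack rectangular packing plates flat and squarely on the deck of the wedge jack, as many as the height gauge calls for, then push the carriage up its ramp until the top plate just touches the gauge's foot, and leave it resting lightly against the foot. Feel for the touch and do not force the gauge; a plate that is not needed stays where it lies, and so does everything else on the bench.

Things in the scene. Friction and masses are not known exactly. Their poses are not given: they have to be found in the camera images.
- carriage (a joint): travel of the wedge jack's carriage along its ramp, m: 0 = low end (nearest the robot), 0.0979 = high end. The ramp climbs 1 in 4: per metre of travel the carriage goes 0.970 m along the deck's +x and 0.2425 m up. A stiff slide: it stays where it is left; pushing takes about 7 N plus the slope's share of the weight of carriage (0.6 kg) and plates.
- deck (a point): centre of the top of the carriage's level steel deck; moves with it; 66 mm above the bench at the low end. x: along the jack, away from the robot, up the ramp; z up. Deck 56 mm wide (y); a plate's place is -60 to +60 mm in x, its length along x. The fixed iron base under it is 100 mm wide and reaches from -110 to +220 mm of the low-end deck centre.
- handle (a point): grip point of the upright steel tab on the carriage's near end, for pushing it: 14 mm thick (x), 36 mm wide (y), from the deck to 62 mm above it. The point is on its centre line, 45 mm above the deck, 73 mm behind the deck centre (-x). Its face towards the plates is at x = -66 mm: a centred plate clears it by 6 mm.
- foot_tip (a point): lowest point of the height gauge's foot: this is the mark. Its height is set anew each time, 33 to 55 mm over the deck at its low end. It hangs 84 mm ahead (deck +x) of the low-end deck centre, so beyond plates there; they pass under it as the carriage climbs. Two or three plates, depending on the setting, bring the top within the carriage's reach.
- foot: the gauge's foot, a rigid steel ball of 7 mm radius; origin at its lowest point, as foot_tip. It hangs from a level arm 16 mm wide, 12 mm thick (underside 18 mm above the foot tip, starting 4 mm nearer the robot than the foot's centre) that runs along the deck's +x to an upright rod 110 mm beyond.
- plate1_c (a point): centre (half-way up) of a rectangular aluminium packing plate, 120 mm (x) by 60 mm (y) by 12 mm thick (z), about 0.23 kg, lying flat on the bench; all three are alike
- plate1: the same plate; origin at the centre of its underside, 6 mm below its centre
- plate2_c (a point): centre (half-way up) of a rectangular aluminium packing plate, 120 mm (x) by 60 mm (y) by 12 mm thick (z), about 0.23 kg, lying flat on the bench; all three are alike
- plate2: the same plate; origin at the centre of its underside, 6 mm below its centre
- plate3_c (a point): centre (half-way up) of a rectangular aluminium packing plate, 120 mm (x) by 60 mm (y) by 12 mm thick (z), about 0.23 kg, lying flat on the bench; all three are alike
- plate3: the same plate; origin at the centre of its underside, 6 mm below its centre
- disc: round aluminium disc, 90 mm across, 12 mm thick, lying among the plates; leave alone
- cup: black plastic cup, 75 mm high; leave alone
- hammer: hammer lying on the bench; leave alone
- driver: screwdriver lying on the bench; leave alone
- wrench: wrench lying on the bench; leave alone
- oil: grey plastic bottle, 150 mm high; leave alone
- block: square steel block, 70 x 70 x 50 mm; leave alone
Things that resemble listed ones, but are neither listed nor needed, are in the scene too. Leave any black or yellow look-alike of the plate2 alone. What is shaped like the plate1 but black or green is not meant.

How it is judged:
At the end, for the whole second after the job is handed in: A plate on the deck presses the gauge's foot with 0.5 to 40 N; every plate is either stacked on the deck (centre within 10 mm of the deck's centre in x and in y, within 0.12 rad of square, tilt under 0.04 rad) or less than 30 mm from where it began; plates and carriage are at rest (((contact force between plate1 and foot between 0.5 and 40 N and (x of plate1_c in the frame of deck between -0.01 and 0.01 m and y of plate1_c in the frame of deck between -0.01 and 0.01 m and z of plate1_c in the frame of deck above 0 m and angle between plate1_c's own z axis and vertical below 0.04 rad and angle between the x axis of plate1 and the x axis of deck, either way round below 0.12 rad)) or (contact force between plate2 and foot between 0.5 and 40 N and (x of plate2_c in the frame of deck between -0.01 and 0.01 m and y of plate2_c in the frame of deck between -0.01 and 0.01 m and z of plate2_c in the frame of deck above 0 m and angle between plate2_c's own z axis and vertical below 0.04 rad and angle between the x axis of plate2 and the x axis of deck, either way round below 0.12 rad)) or (contact force between plate3 and foot between 0.5 and 40 N and (x of plate3_c in the frame of deck between -0.01 and 0.01 m and y of plate3_c in the frame of deck between -0.01 and 0.01 m and z of plate3_c in the frame of deck above 0 m and angle between plate3_c's own z axis and vertical below 0.04 rad and angle between the x axis of plate3 and the x axis of deck, either way round below 0.12 rad))) and ((x of plate1_c in the frame of deck between -0.01 and 0.01 m and y of plate1_c in the frame of deck between -0.01 and 0.01 m and z of plate1_c in the frame of deck above 0 m and angle between plate1_c's own z axis and vertical below 0.04 rad and angle between the x axis of plate1 and the x axis of deck, either way round below 0.12 rad) or distance of plate1_c from where it was at the start of the episode below 0.03 m) and ((x of plate2_c in the frame of deck between -0.01 and 0.01 m and y of plate2_c in the frame of deck between -0.01 and 0.01 m and z of plate2_c in the frame of deck above 0 m and angle between plate2_c's own z axis and vertical below 0.04 rad and angle between the x axis of plate2 and the x axis of deck, either way round below 0.12 rad) or distance of plate2_c from where it was at the start of the episode below 0.03 m) and ((x of plate3_c in the frame of deck between -0.01 and 0.01 m and y of plate3_c in the frame of deck between -0.01 and 0.01 m and z of plate3_c in the frame of deck above 0 m and angle between plate3_c's own z axis and vertical below 0.04 rad and angle between the x axis of plate3 and the x axis of deck, either way round below 0.12 rad) or distance of plate3_c from where it was at the start of the episode below 0.03 m) and linear speed of each of plate1, plate2, plate3 below 0.01 m/s and velocity of joint carriage between -0.005 and 0.005 m/s); the robot touches nothing.
It fails at once if the gauge's foot is forced (more than 50 N) (contact force between foot and anything else above 50 N).
It fails at once if a bystander is moved by more than 30 mm (distance of any of disc, cup, hammer, driver, wrench, oil, block from where it was at the start of the episode above 0.03 m).
It also fails if it takes over 72 s, if anything falls off the work surface, if the arm or the gripper's body presses on something with over 40 N, if the wrist force passes 120 N, or if a joint passes its speed limit or range.

## Working session

There is one attempt and no reset: what is moved stays moved. The work goes in short steps, Python scripts to look and compute and a tool call to move; the robot and the scene stay as the last step left them, time stands still between calls to the robot, and variables do not carry over. Pictures are saved under pics/ and viewed, about 8 in all and at most 12, crops included, and the job is handed in when it is done.

Besides the shell and the picture viewer there is one more tool, called after "Request:" by a JSON object that holds its "op" and its "data", one argument or row to a line. jog_arm: Moves the arm, as the interface text tells. Shifts and turns lie within -1 to 1; 1 stands for 300 mm of shift or 360 degrees of turn. Its arguments: {"type":"object","properties":{"steps":{"type":"array","items":{"type":"object","properties":{"tx":{"type":"number","minimum":-1,"maximum":1},"ty":{"type":"number","minimum":-1,"maximum":1},"tz":{"type":"number","minimum":-1,"maximum":1},"yaw":{"type":"number","minimum":-1,"maximum":1},"jaw":{"type":"number"}}}},"newtons":{"type":"number"}},"required":["steps"]}

```bash
mkdir -p pics
python3 - <<'E'
from rig import r
import cv2
for n in("scene","top"):
    c=r.calibration(n);print(n,c)
    cv2.imwrite(f"pics/{n}0.png",cv2.resize(r.get_image(n)[:,:,::-1],(800,600),interpolation=cv2.INTER_CUBIC))
print(r.observe())
E
```

```text
scene {'fov_y': 47.31427445827451, 'cx': 255.86615837044593, 'cy': 195.3771127333073, 'R': array([[ 0.13020052,  0.99123588,  0.02234404],
       [ 0.66362456, -0.07038041, -0.74474764],
       [-0.736648  ,  0.11179458, -0.66697204]]), 't': array([-0.06227278, -0.28928547,  1.91608368])}
top {'fov_y': 48.032989633756316, 'cx': 255.5122380864989, 'cy': 193.2392652464494, 'R': array([[ 0.09036232, -0.99589753, -0.00476982],
       [-0.97576869, -0.08757558, -0.2005143 ],
       [ 0.19927398,  0.02277318, -0.97967916]]), 't': array([-0.05452131,  0.55492149,  1.23104893])}
{'t': 0.1, 'joints': array([-1.37017293,  0.53709591, -0.00442138,  1.53871027,  0.00260884,
        1.06730795, -0.07121258]), 'joint_vel': array([-0.00080536, -0.00316747,  0.00024412, -0.00134951,  0.00086332,
        0.0009532 ,  0.00113694]), 'joint_torque': array([ 2.16480570e-03, -5.72073448e+01,  9.93618742e-01, -2.52233398e+01,
       -5.61487628e-02,  1.34108259e-02,  2.90880587e-05]), 'tcp_pos': array([0.17126923, 0.62648443, 0.23794827]), 'tcp_rot': array([ 2.49633286e+00,  1.90565544e+00, -1.76251424e-03]), 'wrist_force': array([ 0.6621877 ,  0.3599782 , -0.04319083]), 'torque': array([ 0.03827761, -0.0017099 , -0.06795868]), 'finger_gap': 0.08798096416336444}
```

View pics/top0.png

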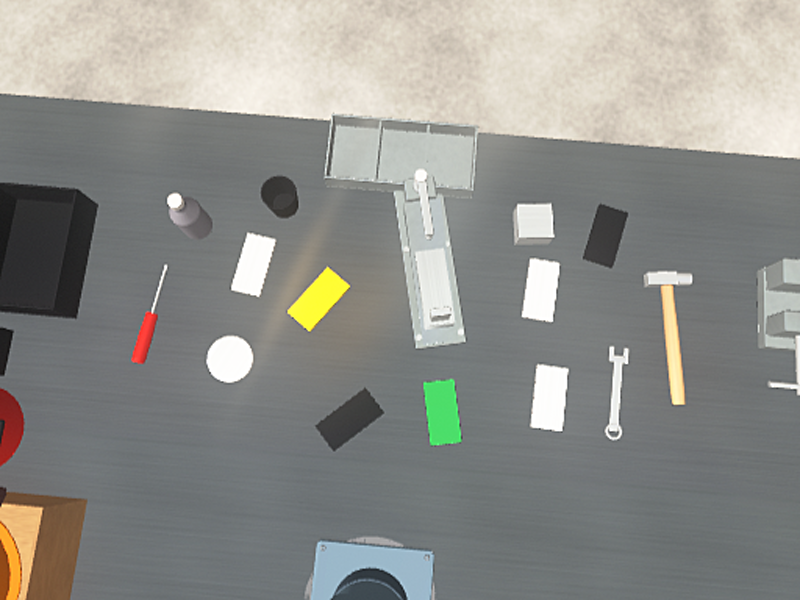

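View pics/scene0.png

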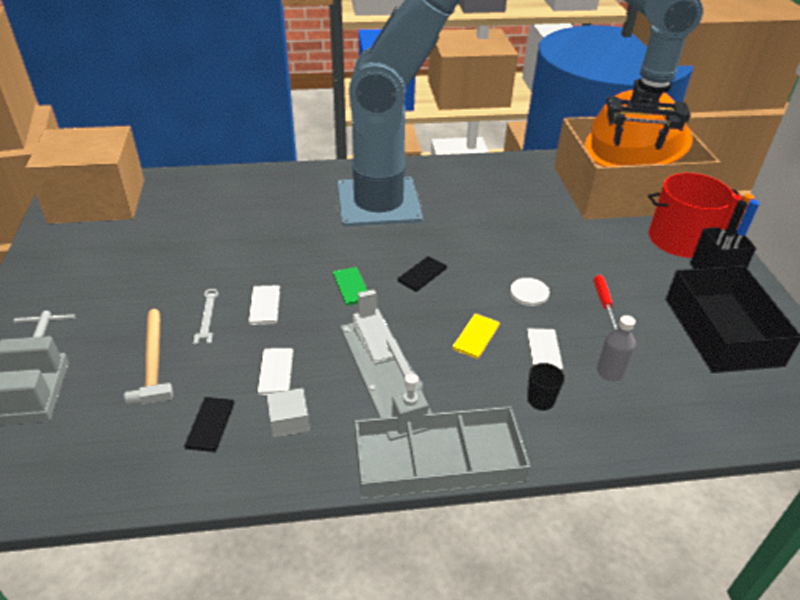

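The top view shows three white plates at about (254,264), (541,290) and (549,398) in the 800x600 picture, plus the disc at (230,358). The jack runs from (440,345) to (415,190), with the handle at (441,315) and the foot end of the arm near (429,237). Next I measure the plates and zoom in on the jack.

```bash
cat > h.py <<'E'
from rig import r
import numpy as np, cv2
def foc(n): return 192/np.tan(np.radians(r.calibration(n)["fov_y"])/2)
def ray(n,u,v):
    c=r.calibration(n);R=c["R"];f=foc(n)
    return -R.T@c["t"], R.T@np.array([(u-c["cx"])/f,(v-c["cy"])/f,1])
def at(n,u,v,z):
    o,d=ray(n,u,v);return o+d*(z-o[2])/d[2]
def proj(n,X):
    c=r.calibration(n);p=c["R"]@np.array(X)+c["t"];return foc(n)*p[0]/p[2]+c["cx"],foc(n)*p[1]/p[2]+c["cy"]
def whites(im,lo=235):
    m=cv2.inRange(im,(lo,)*3,(255,)*3)
    return [k for k in cv2.findContours(m,cv2.RETR_EXTERNAL,cv2.CHAIN_APPROX_NONE)[0] if cv2.contourArea(k)>150]
def plates(im,n="top",z=.012,lo=235):
    for k in whites(im,lo):
        P=np.array([at(n,u,v,z)[:2] for u,v in k[:,0]])
        (c,s,a)=cv2.minAreaRect((P*1000).astype(np.float32))
        if s[0]<s[1]: a+=90; s=s[::-1]
        print("c",np.round(c,1),"size",np.round(s,1),"long-axis deg",round((a+90)%180-90,1),"px",k[:,0].mean(0).round())
E
python3 - <<'E'
from h import *
t=r.get_image("top");s=r.get_image("scene")
plates(t)
a=cv2.resize(t[100:230,245:305],None,fx=4.6,fy=4.6,interpolation=cv2.INTER_CUBIC)
b=cv2.resize(s[180:280,210:300],None,fx=5.5,fy=5.5,interpolation=cv2.INTER_CUBIC)
o=np.zeros((600,800,3),np.uint8);o[:a.shape[0],:a.shape[1]]=a;o[:b.shape[0],290:290+b.shape[1]]=b
cv2.imwrite("pics/jack.png",o[:,:,::-1])
E
```

```text
c [ 406.2 -306.5] size [119.1  60.2] long-axis deg -3.0 px [351. 254.]
c [423.6 315.5] size [86.2 85.5] long-axis deg -84.8 px [147. 229.]
c [ 617.4 -280.1] size [119.3  59.6] long-axis deg -4.7 px [346. 186.]
c [617.9 296.2] size [119.3  58.8] long-axis deg -8.5 px [162. 169.]
```

View pics/jack.png

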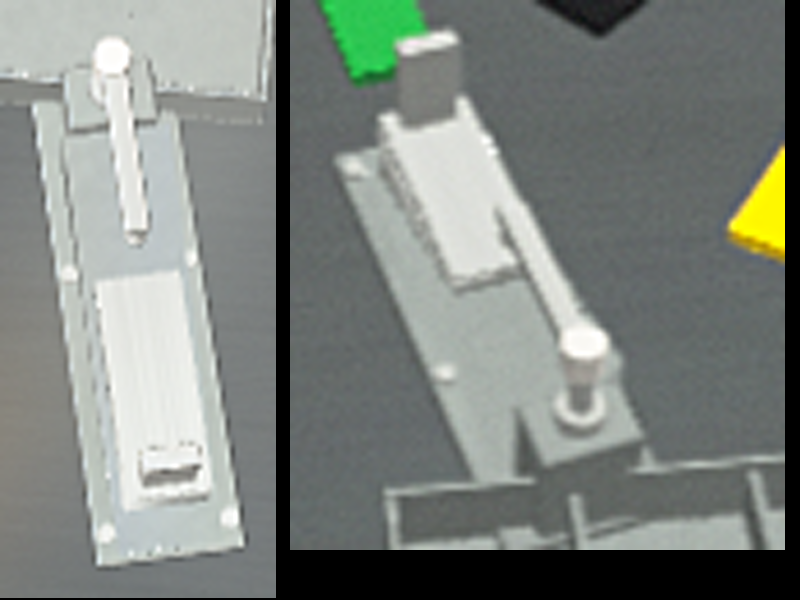

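The zoom shows the deck corners (crop pixels: 97,282; 178,272; 209,495; 127,508), the handle top, and the near end of the gauge arm at about (137,233) in the top view and about (505,205) in the scene view.

Run:
```python
from h import *
T=lambda x,y:(245+x/4.6-.4,100+y/4.6-.4)
S=lambda x,y:(210+(x-290)/5.5-.4,180+y/5.5-.4)
C=np.array([at("top",*T(*p),.066) for p in [(97,282),(178,272),(209,495),(127,508)]])[:,:2]*1000
print(C.round(1)); fl,fr,nr,nl=C
print("w",np.linalg.norm(fl-fr),np.linalg.norm(nl-nr),"len",np.linalg.norm(fl-nl),np.linalg.norm(fr-nr))
for a,b in((fl,nl),(fr,nr)): print("yaw",np.degrees(np.arctan2(*(a-b)[::-1])))
H=np.array([at("top",*T(*p),.128) for p in [(141,455),(198,446)]])[:,:2]*1000;print("handle top far edge?",H.round(1))
B=np.array([at("top",*T(*p),0) for p in [(98,566),(244,546)]])[:,:2]*1000;print("base near",B.round(1))
ux=(fl+fr-nl-nr);ux/=np.linalg.norm(ux);uy=np.array([-ux[1],ux[0]])
far=(fl+fr)/2;near=(nl+nr)/2;bn=B.mean(0)
print("ux",ux,"far",far,"near",near,"centre from base",bn+110*ux, "yaw",np.degrees(np.arctan2(ux[1],ux[0])))
c=bn+110*ux
for z in range(90,140,5):
    for dx,dy in((80,8),(80,-8)):
        e=np.append(c+dx*ux+dy*uy,z)/1000
        a=proj("top",e);b=proj("scene",e)
        print(z,dy,np.round([(a[0]-244.6)*4.6,(a[1]-99.6)*4.6,(b[0]-209.6)*5.5+290,(b[1]-179.6)*5.5]))
```

```text
[[ 657.2  -26.2]
 [ 668.7  -78.4]
 [ 522.8 -109.6]
 [ 509.8  -58.1]]
w 53.48608065709828 53.179987453876336 len 150.87111377829763 149.15205417021883
yaw 12.212573657214255
yaw 12.082160979942637
handle top far edge? [[532.8 -62.7]
 [541.5 -96.9]]
base near [[ 479.9  -43.3]
 [ 502.1 -139.6]]
ux [0.97760824 0.21043321] far [662.95488133 -52.29525258] near [516.30241638 -83.86265201] centre from base [598.5233522  -68.28601283] yaw 12.147740935163121
90 8 [127. 248. 517. 255.]
90 -8 [152. 245. 490. 262.]
95 8 [127. 245. 517. 249.]
95 -8 [152. 242. 490. 256.]
100 8 [128. 243. 517. 243.]
100 -8 [152. 240. 490. 249.]
105 8 [128. 241. 517. 237.]
105 -8 [153. 238. 490. 243.]
110 8 [128. 238. 517. 230.]
110 -8 [153. 235. 490. 237.]
115 8 [128. 236. 517. 224.]
115 -8 [154. 233. 490. 230.]
120 8 [129. 234. 517. 218.]
120 -8 [154. 231. 490. 224.]
125 8 [129. 231. 518. 211.]
125 -8 [154. 228. 490. 218.]
130 8 [129. 229. 518. 205.]
130 -8 [155. 226. 490. 211.]
135 8 [129. 226. 518. 198.]
135 -8 [155. 223. 490. 205.]
```

```bash
cat >> h.py <<'E'
from scipy.spatial.transform import Rotation as Ro
def go(x,y,z,deg,quiet=0):
    "numbers of a row to bring TCP to x,y,z (mm) with tool x at world angle deg"
    o=r.observe();M=Ro.from_rotvec(o["tcp_rot"]).as_matrix()
    d=M.T@(np.array([x,y,z])/1000-o["tcp_pos"])/.3
    a=np.degrees(np.arctan2(M[1,0],M[0,0]));dy=-((deg-a+180)%360-180)
    print("now",(o["tcp_pos"]*1000).round(1),"ang",round(a,2),"tilt",np.degrees(np.arccos(-M[2,2])).round(2),"F",o["wrist_force"].round(1),"gap",round(o["finger_gap"]*1000,1),"t",round(o["t"],2))
    print("row tx,ty,tz",d.round(4),"yaw",round(dy/360,4),"| dist",round(np.linalg.norm(d)*300),"turn",round(dy,1))
E
python3 -c "
from h import *
go(430,330,240,25)"
```

```text
now [171.3 626.6 238.1] ang 74.72 tilt 0.06 F [ 0.2  0.3 -0.9] gap 88.2 t 0.2
row tx,ty,tz [-0.7265  1.0925 -0.0052] yaw 0.1381 | dist 394 turn 49.7
```

Request:
{"op": "jog_arm", "data": {
  "steps": [
    {"tx": -0.72,"ty": 0.95,"yaw": 0.138},
    {"tx": -0.72,"ty": 0.95,"yaw": 0.138},
    {"tx": -0.72,"ty": 0.95,"yaw": 0.138},
    {"tx": -0.72,"ty": 0.95,"yaw": 0.138},
    {"tx": -0.72,"ty": 0.95,"yaw": 0.138},
    {"tx": -0.72,"ty": 0.95,"yaw": 0.138},
    {"tx": -0.72,"ty": 0.95,"yaw": 0.138},
    {"tx": -0.72,"ty": 0.95,"yaw": 0.138}
  ]
}}

```text
validation failed for argument at $.st...
```

```bash
python3 -c "
from h import *
go(530,30,240,-30)"
```

```text
now [171.3 626.6 238.1] ang 74.72 tilt 0.06 F [ 0.2  0.3 -0.9] gap 88.2 t 0.2
row tx,ty,tz [-1.6032  1.6776 -0.0042] yaw 0.2909 | dist 696 turn 104.7
```

Request:
{"op": "jog_arm", "data": {
  "steps": [
    {"tx": -0.72,"ty": 0.95,"tz": 0.0,"yaw": 0.138,"jaw": -1},
    {"tx": -0.72,"ty": 0.95,"tz": 0.0,"yaw": 0.138,"jaw": -1},
    {"tx": -0.72,"ty": 0.95,"tz": 0.0,"yaw": 0.138,"jaw": -1},
    {"tx": -0.72,"ty": 0.95,"tz": 0.0,"yaw": 0.138,"jaw": -1},
    {"tx": -0.72,"ty": 0.95,"tz": 0.0,"yaw": 0.138,"jaw": -1},
    {"tx": -0.72,"ty": 0.95,"tz": 0.0,"yaw": 0.138,"jaw": -1},
    {"tx": -0.72,"ty": 0.95,"tz": 0.0,"yaw": 0.138,"jaw": -1},
    {"tx": -0.72,"ty": 0.95,"tz": 0.0,"yaw": 0.138,"jaw": -1}
  ]
}}

```text
t: 1.2
tcp_pos: [0.3887, 0.3439, 0.2384]
tcp_rot: [3.066, 0.682, -0.001]
wrist_force: [-0.1, 1.0, -0.4]
finger_gap: 0.0883
```

```bash
python3 -c "
from h import *
go(530,30,240,-30)"
```

```text
now [388.7 343.9 238.4] ang 25.08 tilt 0.05 F [-0.1  1.  -0.4] gap 88.3 t 1.2
row tx,ty,tz [-0.0169  1.1474 -0.0051] yaw 0.153 | dist 344 turn 55.1
```

Request:
{"op": "jog_arm", "data": {
  "steps": [
    {"tx": 0.0,"ty": 1.0,"tz": 0.0,"yaw": 0.153,"jaw": -1},
    {"tx": 0.0,"ty": 1.0,"tz": 0.0,"yaw": 0.153,"jaw": -1},
    {"tx": 0.0,"ty": 1.0,"tz": 0.0,"yaw": 0.153,"jaw": -1},
    {"tx": 0.0,"ty": 1.0,"tz": 0.0,"yaw": 0.153,"jaw": -1},
    {"tx": 0.0,"ty": 1.0,"tz": 0.0,"yaw": 0.153,"jaw": -1},
    {"tx": 0.0,"ty": 1.0,"tz": 0.0,"yaw": 0.153,"jaw": -1},
    {"tx": 0.0,"ty": 1.0,"tz": 0.0,"yaw": 0.153,"jaw": -1}
  ]
}}

```text
t: 2.08
tcp_pos: [0.5154, 0.0745, 0.2381]
tcp_rot: [3.036, -0.807, -0.002]
wrist_force: [-0.8, -0.2, 0.3]
finger_gap: 0.0882
```

```bash
python3 -c "
from h import *
go(617,-280,150,-94.7)"
```

```text
now [515.4  74.5 238.1] ang -29.76 tilt 0.09 F [-0.8 -0.2  0.3] gap 88.2 t 2.08
row tx,ty,tz [0.881  0.8576 0.293 ] yaw 0.1804 | dist 379 turn 64.9
```

Request:
{"op": "jog_arm", "data": {
  "steps": [
    {"tx": 0.881,"ty": 0.858,"tz": 0.0,"yaw": 0.18,"jaw": -1},
    {"tx": 0.881,"ty": 0.858,"tz": 0.0,"yaw": 0.18,"jaw": -1},
    {"tx": 0.881,"ty": 0.858,"tz": 0.0,"yaw": 0.18,"jaw": -1},
    {"tx": 0.881,"ty": 0.858,"tz": 0.0,"yaw": 0.18,"jaw": -1},
    {"tx": 0.881,"ty": 0.858,"tz": 0.0,"yaw": 0.18,"jaw": -1},
    {"tx": 0.881,"ty": 0.858,"tz": 0.0,"yaw": 0.18,"jaw": -1},
    {"tx": 0.881,"ty": 0.858,"tz": 0.3,"yaw": 0.18,"jaw": -1},
    {"tx": 0.881,"ty": 0.858,"tz": 0.45,"yaw": 0.18,"jaw": -1},
    {"tx": 0.881,"ty": 0.858,"tz": 0.45,"yaw": 0.18,"jaw": -1},
    {"tx": 0.881,"ty": 0.858,"tz": 0.45,"yaw": 0.18,"jaw": -1}
  ]
}}

```text
t: 3.32
tcp_pos: [0.6179, -0.2788, 0.1038]
tcp_rot: [2.134, -2.305, -0.002]
wrist_force: [0.1, -0.8, 0.6]
finger_gap: 0.088
```

Run:
```python
from h import *
go(617.4,-280,2.5,-94.7)
t=r.get_image("top");s=r.get_image("scene")
a=cv2.resize(t[140:240,300:400],(400,400));b=cv2.resize(s[180:300,120:240],(400,400))
cv2.imwrite("pics/g1.png",np.hstack([a,b])[:,:,::-1])
```

```text
now [ 617.9 -278.8  103.8] ang -94.42 tilt 0.06 F [ 0.1 -0.8  0.6] gap 88.0 t 3.33
row tx,ty,tz [0.0041 0.0011 0.3376] yaw 0.0008 | dist 101 turn 0.3
```

View pics/g1.png

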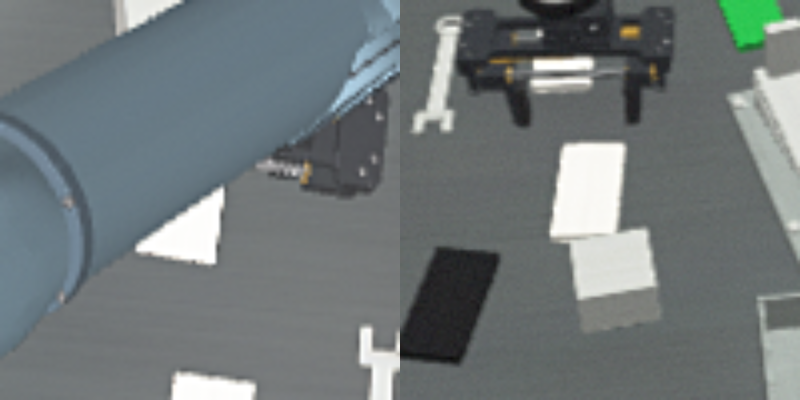

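The open fingers straddle the plate in the scene crop (fingers near (518,110) and (632,110), plate centred near (588,190)), consistent with the measured pose. I descend and grip.

Request:
{"op": "jog_arm", "data": {
  "steps": [
    {"tx": 0.004,"ty": 0.001,"tz": 0.17,"yaw": 0.001,"jaw": -1},
    {"tx": 0.004,"ty": 0.001,"tz": 0.28,"yaw": 0.001,"jaw": -1},
    {"tx": 0.004,"ty": 0.001,"tz": 0.338,"yaw": 0.001,"jaw": -1},
    {"tx": 0.004,"ty": 0.001,"tz": 0.338,"yaw": 0.001,"jaw": -1},
    {"tx": 0.004,"ty": 0.001,"tz": 0.338,"yaw": 0.001,"jaw": -1},
    {"tx": 0.004,"ty": 0.001,"tz": 0.338,"yaw": 0.001,"jaw": 1},
    {"tx": 0.004,"ty": 0.001,"tz": 0.338,"yaw": 0.001,"jaw": 1},
    {"tx": 0.004,"ty": 0.001,"tz": 0.338,"yaw": 0.001,"jaw": 1},
    {"tx": 0.004,"ty": 0.001,"tz": 0.338,"yaw": 0.001,"jaw": 1},
    {"tx": 0.004,"ty": 0.001,"tz": 0.338,"yaw": 0.001,"jaw": 1},
    {"tx": 0.004,"ty": 0.001,"tz": 0.338,"yaw": 0.001,"jaw": 1}
  ],
  "newtons": 30
}}

```text
t: 4.8
tcp_pos: [0.6187, -0.2816, 0.0047]
tcp_rot: [-2.125, 2.312, -0.004]
wrist_force: [-1.4, 2.1, 5.2]
finger_gap: 0.0592
```

```bash
python3 -c "
from h import *
go(600,-67,160,-77.9)"
```

```text
now [ 618.7 -281.6    4.7] ang -94.83 tilt 0.16 F [-1.4  2.1  5.2] gap 59.2 t 4.8
row tx,ty,tz [-0.7069  0.1212 -0.5188] yaw -0.047 | dist 266 turn -16.9
```

Request:
{"op": "jog_arm", "data": {
  "steps": [
    {"tx": 0.0,"ty": 0.0,"tz": -0.1,"yaw": 0.0,"jaw": 1},
    {"tx": 0.0,"ty": 0.0,"tz": -0.3,"yaw": 0.0,"jaw": 1},
    {"tx": 0.0,"ty": 0.0,"tz": -0.5,"yaw": 0.0,"jaw": 1},
    {"tx": 0.0,"ty": 0.0,"tz": -0.6,"yaw": 0.0,"jaw": 1},
    {"tx": -0.2,"ty": 0.04,"tz": -0.6,"yaw": -0.015,"jaw": 1},
    {"tx": -0.35,"ty": 0.08,"tz": -0.6,"yaw": -0.03,"jaw": 1},
    {"tx": -0.5,"ty": 0.12,"tz": -0.6,"yaw": -0.047,"jaw": 1},
    {"tx": -0.62,"ty": 0.12,"tz": -0.6,"yaw": -0.047,"jaw": 1},
    {"tx": -0.707,"ty": 0.12,"tz": -0.6,"yaw": -0.047,"jaw": 1},
    {"tx": -0.707,"ty": 0.12,"tz": -0.6,"yaw": -0.047,"jaw": 1},
    {"tx": -0.707,"ty": 0.12,"tz": -0.6,"yaw": -0.047,"jaw": 1}
  ]
}}

```text
t: 6.18
tcp_pos: [0.5998, -0.0685, 0.1842]
tcp_rot: [2.441, -1.976, 0.005]
wrist_force: [-0.2, -0.6, -0.7]
finger_gap: 0.0596
```

Run:
```python
from h import *
go(600,-67,78,-77.9)
t=r.get_image("top");s=r.get_image("scene")
a=cv2.resize(t[100:230,215:315],(400,520),interpolation=cv2.INTER_CUBIC);b=cv2.resize(s[140:270,200:300],(400,520),interpolation=cv2.INTER_CUBIC)
cv2.imwrite("pics/p1.png",np.hstack([a,b])[:,:,::-1])
```

```text
now [599.8 -68.5 184.2] ang -77.99 tilt 0.18 F [-0.2 -0.6 -0.7] gap 59.6 t 6.17
row tx,ty,tz [-0.0057 -0.001   0.3539] yaw -0.0002 | dist 106 turn -0.1
```

View pics/p1.png

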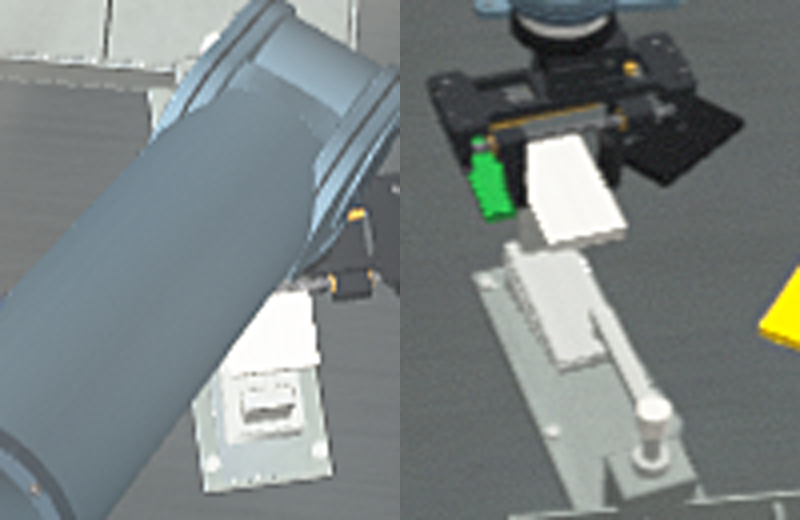

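The plate is held level with its long axis along the jack; its near edge shows at (220,370)-(318,363) in the top crop, and its far edge at about (548,243)-(625,236) in the scene crop.

Run:
```python
from h import *
T=lambda x,y:(215+x/4-.4,100+y/4-.4)
S=lambda x,y:(200+(x-400)/4-.4,140+y/4-.4)
c=np.array([600,-67.]);y=np.radians(12.1);ux=np.array([np.cos(y),np.sin(y)]);uy=np.array([-ux[1],ux[0]])
def df(n,p,z):
    q=at(n,*p,z/1000)[:2]*1000-c;return np.round([q@ux,q@uy],1)
# plate top z: bottom = tcp-4.7+0 
zt=184.2-4.7+12
print("plate near R (expect -60,-30)",df("top",T(318,363),zt))
print("plate far, bottom edge (60,+-30)",df("scene",S(548,245),zt-12),df("scene",S(626,236),zt-12))
print("plate far, top edge",df("scene",S(546,240),zt),df("scene",S(623,233),zt))
print("deck far -y corner scene (~66..70,-28)",df("scene",S(560,358),66))
print("handle top near edge top",df("top",T(240,390),128),df("top",T(298,380),128))
print("deck near corners",df("top",T(228,440),66),df("top",T(303,430),66))
print("base near corners (-110,+-50) z0",df("top",T(206,492),0),df("top",T(332,474),0))
im=r.get_image("top");o=cv2.resize(im[100:230,215:315],(800,1040),interpolation=cv2.INTER_CUBIC)[400:]
im2=r.get_image("scene")
def draw(n,pts,o,x0,y0,f,col):
    P=[]
    for a,b,z in pts:
        u,v=proj(n,np.append(c+a*ux+b*uy,z)/1000);P.append([(u-x0+.5)*f,(v-y0+.5)*f])
    cv2.polylines(o,[np.int32(P)],True,col,1)
A=cv2.resize(im[165:225,250:310],(500,500),interpolation=cv2.INTER_CUBIC)
B=cv2.resize(im2[175:250,215:275],(480,600),interpolation=cv2.INTER_CUBIC)[:,:300+100]
for n,o,x0,y0,f in(("top",A,250,165,500/60),("scene",B,215,175,8)):
    draw(n,[(-66,18,128),(-66,-18,128),(-80,-18,128),(-80,18,128)],o,x0,y0,f,(255,0,0))
    draw(n,[(-80,28,66),(-80,-28,66),(70,-28,66),(70,28,66)],o,x0,y0,f,(0,160,0))
    draw(n,[(-110,50,0),(-110,-50,0),(220,-50,0),(220,50,0)],o,x0,y0,f,(0,0,255))
    for tip in(102,110): draw(n,[(80,8,tip+30),(80,-8,tip+30),(194,-8,tip+30),(194,8,tip+30)],o,x0,y0,f,(255,0,255) if tip==102 else (255,140,0))
O=np.zeros((600,800,3),np.uint8);O[:500,:400]=A[:,100:];O[:,400:]=B
cv2.imwrite("pics/ov.png",O[:,:,::-1])
```

```text
plate near R (expect -60,-30) [-60.6 -30.4]
plate far, bottom edge (60,+-30) [ 48.  -28.6] [56.7 30. ]
plate far, top edge [ 54.8 -32.2] [65.3 24.3]
deck far -y corner scene (~66..70,-28) [ 57.9 -22.7]
handle top near edge top [-60.5  19.6] [-58.4 -21.8]
deck near corners [-84.9  29.2] [-84.2 -26.5]
base near corners (-110,+-50) z0 [-112.4   47.7] [-110.3  -50.4]
```

View pics/ov.png

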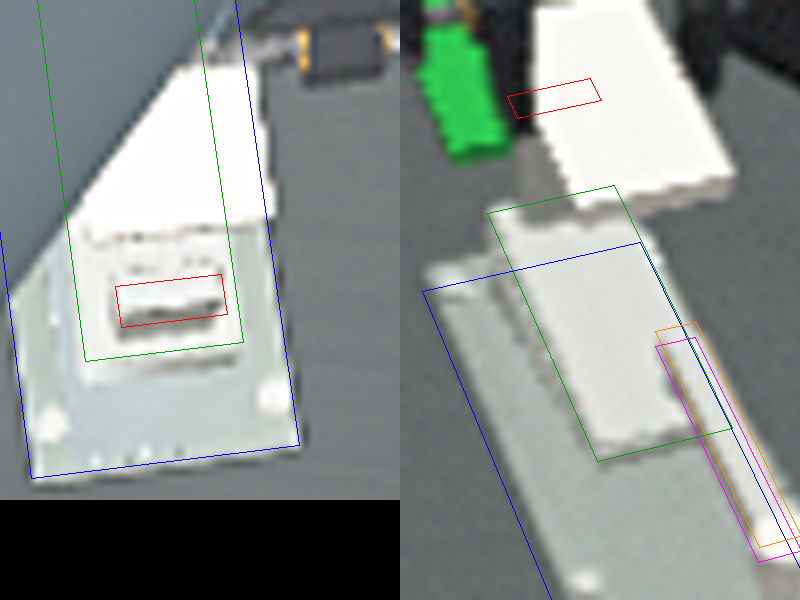

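The overlay agrees with the jack's outline to about 3 mm; the handle suggests the centre lies slightly further in x, so I aim for (602,-66.6) mm.

Request:
{"op": "jog_arm", "data": {
  "steps": [
    {"tx": -0.006,"ty": 0.006,"tz": 0.15,"yaw": 0.0,"jaw": 1},
    {"tx": -0.006,"ty": 0.006,"tz": 0.27,"yaw": 0.0,"jaw": 1},
    {"tx": -0.006,"ty": 0.006,"tz": 0.33,"yaw": 0.0,"jaw": 1},
    {"tx": -0.006,"ty": 0.006,"tz": 0.355,"yaw": 0.0,"jaw": 1},
    {"tx": -0.006,"ty": 0.006,"tz": 0.365,"yaw": 0.0,"jaw": 1},
    {"tx": -0.006,"ty": 0.006,"tz": 0.37,"yaw": 0.0,"jaw": 1},
    {"tx": -0.006,"ty": 0.006,"tz": 0.373,"yaw": 0.0,"jaw": 1},
    {"tx": -0.006,"ty": 0.006,"tz": 0.373,"yaw": 0.0,"jaw": 1}
  ]
}}

```text
t: 7.38
tcp_pos: [0.5991, -0.0681, 0.0731]
tcp_rot: [-2.44, 1.978, -0.008]
wrist_force: [1.5, -2.1, 3.8]
finger_gap: 0.0594
```

```bash
python3 -c "
from h import *
go(602,-66.6,70.5,-77.9)"
```

```text
now [599.1 -68.1  73.1] ang -78.06 tilt 0.31 F [ 1.5 -2.1  3.8] gap 59.4 t 7.38
row tx,ty,tz [-0.0029 -0.0104  0.0087] yaw -0.0005 | dist 4 turn -0.2
```

Request:
{"op": "jog_arm", "data": {
  "steps": [
    {"tx": -0.003,"ty": 0.0,"tz": -0.02,"yaw": 0.0,"jaw": 1},
    {"tx": -0.003,"ty": -0.0104,"tz": -0.02,"yaw": 0.0,"jaw": 1},
    {"tx": -0.003,"ty": -0.0104,"tz": -0.01,"yaw": 0.0,"jaw": 1},
    {"tx": -0.003,"ty": -0.0104,"tz": 0.0,"yaw": 0.0,"jaw": 1},
    {"tx": -0.003,"ty": -0.0104,"tz": 0.005,"yaw": 0.0,"jaw": 1},
    {"tx": -0.003,"ty": -0.0104,"tz": 0.005,"yaw": 0.0,"jaw": 1}
  ]
}}

```text
t: 8.12
tcp_pos: [0.6016, -0.0666, 0.0715]
tcp_rot: [-2.44, 1.978, -0.008]
wrist_force: [-1.4, 1.1, 1.0]
finger_gap: 0.0593
```

```bash
python3 -c "
from h import *
go(602,-66.6,70.5,-77.9)"
```

```text
now [601.6 -66.6  71.5] ang -78.08 tilt 0.28 F [-1.4  1.1  1. ] gap 59.3 t 8.12
row tx,ty,tz [ 0.0001 -0.0012  0.0032] yaw -0.0005 | dist 1 turn -0.2
```

Release and rise to look.

Request:
{"op": "jog_arm", "data": {
  "steps": [
    {"tx": 0.0,"ty": 0.0,"tz": 0.002,"yaw": 0.0,"jaw": 1},
    {"tx": 0.0,"ty": 0.0,"tz": 0.002,"yaw": 0.0,"jaw": -1},
    {"tx": 0.0,"ty": 0.0,"tz": 0.002,"yaw": 0.0,"jaw": -1},
    {"tx": 0.0,"ty": 0.0,"tz": 0.002,"yaw": 0.0,"jaw": -1},
    {"tx": 0.0,"ty": 0.0,"tz": 0.002,"yaw": 0.0,"jaw": -1},
    {"tx": 0.0,"ty": 0.0,"tz": -0.1,"yaw": 0.0,"jaw": -1},
    {"tx": 0.0,"ty": 0.0,"tz": -0.25,"yaw": 0.0,"jaw": -1},
    {"tx": 0.0,"ty": 0.0,"tz": -0.4,"yaw": 0.0,"jaw": -1},
    {"tx": 0.0,"ty": 0.0,"tz": -0.4,"yaw": 0.0,"jaw": -1}
  ]
}}

```text
t: 9.25
tcp_pos: [0.6034, -0.067, 0.1949]
tcp_rot: [-2.437, 1.976, -0.016]
wrist_force: [-0.7, 0.3, 0.4]
finger_gap: 0.0877
```

```bash
python3 -c "
from h import *
go(406.2,-306.5,120,-93)"
```

```text
now [603.4 -67.  194.9] ang -78.09 tilt 0.62 F [-0.7  0.3  0.4] gap 87.7 t 9.25
row tx,ty,tz [0.6444 0.8102 0.2451] yaw 0.0414 | dist 319 turn 14.9
```

Request:
{"op": "jog_arm", "data": {
  "steps": [
    {"tx": 0.64,"ty": 0.81,"tz": 0.0,"yaw": 0.0414,"jaw": -1},
    {"tx": 0.64,"ty": 0.81,"tz": 0.0,"yaw": 0.0414,"jaw": -1},
    {"tx": 0.644,"ty": 0.81,"tz": 0.0,"yaw": 0.0414,"jaw": -1},
    {"tx": 0.644,"ty": 0.81,"tz": 0.0,"yaw": 0.0414,"jaw": -1},
    {"tx": 0.644,"ty": 0.81,"tz": 0.0,"yaw": 0.0414,"jaw": -1},
    {"tx": 0.644,"ty": 0.81,"tz": 0.15,"yaw": 0.0414,"jaw": -1},
    {"tx": 0.644,"ty": 0.81,"tz": 0.25,"yaw": 0.0414,"jaw": -1},
    {"tx": 0.644,"ty": 0.81,"tz": 0.25,"yaw": 0.0414,"jaw": -1},
    {"tx": 0.644,"ty": 0.81,"tz": 0.25,"yaw": 0.0414,"jaw": -1}
  ]
}}

```text
t: 10.38
tcp_pos: [0.4064, -0.3068, 0.1191]
tcp_rot: [-2.159, 2.275, -0.016]
wrist_force: [1.0, 0.2, -0.2]
finger_gap: 0.0883
```

Run:
```python
from h import *
go(406.2,-306.5,3.5,-93)
t=r.get_image("top");s=r.get_image("scene")
cv2.imwrite("pics/raw_t1.png",t[:,:,::-1]);cv2.imwrite("pics/raw_s1.png",s[:,:,::-1])
A=cv2.resize(t[125:225,240:305],(390,600),interpolation=cv2.INTER_CUBIC)
B=cv2.resize(s[180:255,220:270],(400,600),interpolation=cv2.INTER_CUBIC)
cv2.imwrite("pics/on1.png",np.hstack([A,B])[:,:,::-1])
```

```text
now [ 406.4 -306.8  119.1] ang -93.0 tilt 0.65 F [ 1.   0.2 -0.2] gap 88.3 t 10.38
row tx,ty,tz [-0.0019  0.0051  0.3853] yaw 0.0 | dist 116 turn 0.0
```

View pics/on1.png

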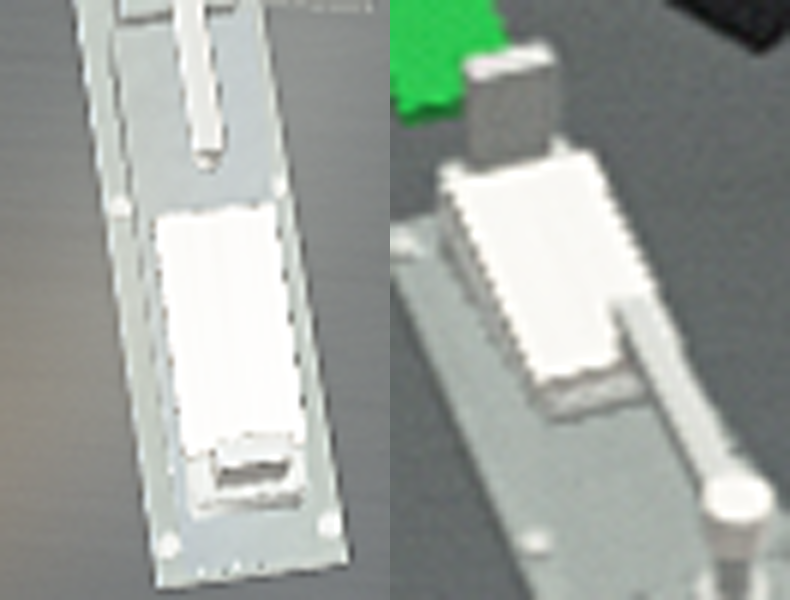

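Plate 1 lies flat on the deck, square to the jack and clear of the handle (top crop: far edge 157,218 to 275,206; near edge about 187,452 to 302,440). The gauge arm's near end is at (208,153) in the top crop and about (632,300) in the scene crop. I compute from these and grip the second plate.

Run:
```python
from h import *
T=lambda x,y:(240+x/6-.4,125+y/6-.4)
S=lambda x,y:(220+(x-390)/8-.4,180+y/8-.4)
c=np.array([600,-67.]);y=np.radians(12.1);ux=np.array([np.cos(y),np.sin(y)]);uy=np.array([-ux[1],ux[0]])
df=lambda q:np.round([(q[:2]*1000-c)@ux,(q[:2]*1000-c)@uy,q[2]*1000],1)
for n,p,z in [("fl",(157,218),78),("fr",(275,206),78),("nr",(302,440),78),("nl",(187,452),78),("hand top far L",(215,445),128),("hand far R",(288,434),128),("handNearL",(216,468),128),("deck nearL",(192,497),66),("deck nearR",(300,484),66)]: print(n,df(at("top",*T(*p),z/1000)))
def tri(a,b):
    o1,d1=ray("top",*a);o2,d2=ray("scene",*b)
    s=np.linalg.lstsq(np.c_[d1,-d2],o2-o1,rcond=None)[0]
    p,q=o1+s[0]*d1,o2+s[1]*d2;print(df((p+q)/2),"miss",np.linalg.norm(p-q)*1000)
tri(T(195,155),S(650,292)) # +y corner
tri(T(222,150),S(612,305)) # -y corner
tri(T(207,152),S(631,298))
```

```text
fl [61.  28.3 78. ]
fr [ 60.  -30.6  78. ]
nr [-59.  -27.8  78. ]
nl [-58.1  28.6  78. ]
hand top far L [-65.5  17.9 128. ]
hand far R [-64.5 -16.7 128. ]
handNearL [-76.4  18.8 128. ]
deck nearL [-78.5  28.4  66. ]
deck nearR [-78.5 -25.   66. ]
[ 75.7  10.3 129.7] miss 2.33712494334556
[ 76.7  -4.1 128.2] miss 0.06617069415725615
[ 76.4   3.5 129.2] miss 0.4386021803635786
```

Request:
{"op": "jog_arm", "data": {
  "steps": [
    {"tx": -0.002,"ty": 0.005,"tz": 0.17,"yaw": 0.0,"jaw": -1},
    {"tx": -0.002,"ty": 0.005,"tz": 0.3,"yaw": 0.0,"jaw": -1},
    {"tx": -0.002,"ty": 0.005,"tz": 0.37,"yaw": 0.0,"jaw": -1},
    {"tx": -0.002,"ty": 0.005,"tz": 0.385,"yaw": 0.0,"jaw": -1},
    {"tx": -0.002,"ty": 0.005,"tz": 0.385,"yaw": 0.0,"jaw": -1},
    {"tx": -0.002,"ty": 0.005,"tz": 0.385,"yaw": 0.0,"jaw": 1},
    {"tx": -0.002,"ty": 0.005,"tz": 0.385,"yaw": 0.0,"jaw": 1},
    {"tx": -0.002,"ty": 0.005,"tz": 0.385,"yaw": 0.0,"jaw": 1},
    {"tx": -0.002,"ty": 0.005,"tz": 0.385,"yaw": 0.0,"jaw": 1},
    {"tx": -0.002,"ty": 0.005,"tz": 0.385,"yaw": 0.0,"jaw": 1},
    {"tx": -0.002,"ty": 0.005,"tz": 0.385,"yaw": 0.0,"jaw": 1}
  ]
}}

```text
t: 11.85
tcp_pos: [0.4072, -0.3067, 0.0044]
tcp_rot: [-2.159, 2.274, -0.018]
wrist_force: [0.1, 0.3, 6.5]
finger_gap: 0.0594
```

```bash
python3 -c "
from h import *
go(601.5,-66.6,190,-77.9)"
```

```text
now [ 407.2 -306.7    4.4] ang -92.98 tilt 0.77 F [0.1 0.3 6.5] gap 59.4 t 11.85
row tx,ty,tz [-0.8308 -0.6132 -0.6134] yaw -0.0419 | dist 360 turn -15.1
```

The gauge tip comes to about 100 mm, so two plates are needed. I carry the second one over.

Request:
{"op": "jog_arm", "data": {
  "steps": [
    {"tx": 0.0,"ty": 0.0,"tz": -0.1,"yaw": 0.0,"jaw": 1},
    {"tx": 0.0,"ty": 0.0,"tz": -0.3,"yaw": 0.0,"jaw": 1},
    {"tx": 0.0,"ty": 0.0,"tz": -0.5,"yaw": 0.0,"jaw": 1},
    {"tx": 0.0,"ty": 0.0,"tz": -0.62,"yaw": 0.0,"jaw": 1},
    {"tx": -0.15,"ty": -0.11,"tz": -0.62,"yaw": -0.01,"jaw": 1},
    {"tx": -0.3,"ty": -0.22,"tz": -0.62,"yaw": -0.02,"jaw": 1},
    {"tx": -0.45,"ty": -0.33,"tz": -0.62,"yaw": -0.03,"jaw": 1},
    {"tx": -0.6,"ty": -0.44,"tz": -0.62,"yaw": -0.042,"jaw": 1},
    {"tx": -0.75,"ty": -0.55,"tz": -0.62,"yaw": -0.042,"jaw": 1},
    {"tx": -0.83,"ty": -0.613,"tz": -0.62,"yaw": -0.042,"jaw": 1},
    {"tx": -0.83,"ty": -0.613,"tz": -0.62,"yaw": -0.042,"jaw": 1},
    {"tx": -0.83,"ty": -0.613,"tz": -0.62,"yaw": -0.042,"jaw": 1},
    {"tx": -0.83,"ty": -0.613,"tz": -0.62,"yaw": -0.042,"jaw": 1}
  ]
}}

```text
t: 13.48
tcp_pos: [0.6004, -0.0683, 0.1919]
tcp_rot: [-2.438, 1.974, -0.019]
wrist_force: [-0.1, 0.3, -2.8]
finger_gap: 0.0595
```

```bash
python3 -c "
from h import *
go(601.5,-66.6,90,-77.9)"
```

```text
now [600.4 -68.3 191.9] ang -78.0 tilt 0.73 F [-0.1  0.3 -2.8] gap 59.5 t 13.47
row tx,ty,tz [-0.0071 -0.001   0.3398] yaw -0.0003 | dist 102 turn -0.1
```

Request:
{"op": "jog_arm", "data": {
  "steps": [
    {"tx": -0.007,"ty": -0.001,"tz": 0.15,"yaw": 0.0,"jaw": 1},
    {"tx": -0.007,"ty": -0.001,"tz": 0.26,"yaw": 0.0,"jaw": 1},
    {"tx": -0.007,"ty": -0.001,"tz": 0.32,"yaw": 0.0,"jaw": 1},
    {"tx": -0.007,"ty": -0.001,"tz": 0.34,"yaw": 0.0,"jaw": 1},
    {"tx": -0.007,"ty": -0.001,"tz": 0.34,"yaw": 0.0,"jaw": 1},
    {"tx": -0.007,"ty": -0.001,"tz": 0.34,"yaw": 0.0,"jaw": 1}
  ]
}}

```text
t: 14.22
tcp_pos: [0.6023, -0.0668, 0.0911]
tcp_rot: [-2.437, 1.974, -0.021]
wrist_force: [0.3, 0.1, -2.5]
finger_gap: 0.0594
```

```bash
python3 -c "
from h import *
go(601.5,-66.6,83,-77.9)"
```

```text
now [602.3 -66.8  91.1] ang -78.0 tilt 0.84 F [ 0.3  0.1 -2.5] gap 59.4 t 14.22
row tx,ty,tz [-0.0015  0.0029  0.027 ] yaw -0.0003 | dist 8 turn -0.1
```

Request:
{"op": "jog_arm", "data": {
  "steps": [
    {"tx": -0.001,"ty": 0.003,"tz": 0.012,"yaw": 0.0,"jaw": 1},
    {"tx": -0.001,"ty": 0.003,"tz": 0.02,"yaw": 0.0,"jaw": 1},
    {"tx": -0.001,"ty": 0.003,"tz": 0.026,"yaw": 0.0,"jaw": 1},
    {"tx": -0.001,"ty": 0.003,"tz": 0.028,"yaw": 0.0,"jaw": 1},
    {"tx": -0.001,"ty": 0.003,"tz": 0.028,"yaw": 0.0,"jaw": 1},
    {"tx": -0.001,"ty": 0.003,"tz": 0.028,"yaw": 0.0,"jaw": -1},
    {"tx": -0.001,"ty": 0.003,"tz": 0.028,"yaw": 0.0,"jaw": -1},
    {"tx": -0.001,"ty": 0.003,"tz": 0.028,"yaw": 0.0,"jaw": -1},
    {"tx": -0.001,"ty": 0.003,"tz": 0.028,"yaw": 0.0,"jaw": -1},
    {"tx": -0.001,"ty": 0.003,"tz": -0.1,"yaw": 0.0,"jaw": -1},
    {"tx": -0.001,"ty": 0.003,"tz": -0.3,"yaw": 0.0,"jaw": -1},
    {"tx": -0.001,"ty": 0.003,"tz": -0.4,"yaw": 0.0,"jaw": -1},
    {"tx": -0.001,"ty": 0.003,"tz": -0.4,"yaw": 0.0,"jaw": -1}
  ]
}}

```text
t: 15.85
tcp_pos: [0.6012, -0.0665, 0.2134]
tcp_rot: [-2.435, 1.972, -0.027]
wrist_force: [0.7, 0.1, -0.1]
finger_gap: 0.0877
```

```bash
python3 -c "
from h import *
go(480,-92.6,190,-77.9)"
```

```text
now [601.2 -66.5 213.4] ang -78.0 tilt 1.09 F [ 0.7  0.1 -0.1] gap 87.7 t 15.85
row tx,ty,tz [4.000e-04 4.145e-01 7.090e-02] yaw -0.0003 | dist 126 turn -0.1
```

Second plate released. I close the jaws, go behind the handle and come down.

Request:
{"op": "jog_arm", "data": {
  "steps": [
    {"tx": 0.0,"ty": 0.14,"tz": 0.0,"yaw": 0.0,"jaw": 1},
    {"tx": 0.0,"ty": 0.28,"tz": 0.0,"yaw": 0.0,"jaw": 1},
    {"tx": 0.0,"ty": 0.4,"tz": 0.0,"yaw": 0.0,"jaw": 1},
    {"tx": 0.0,"ty": 0.414,"tz": 0.07,"yaw": 0.0,"jaw": 1},
    {"tx": 0.0,"ty": 0.414,"tz": 0.07,"yaw": 0.0,"jaw": 1},
    {"tx": 0.0,"ty": 0.414,"tz": 0.07,"yaw": 0.0,"jaw": 1}
  ]
}}

```text
t: 16.6
tcp_pos: [0.4804, -0.0925, 0.1902]
tcp_rot: [-2.436, 1.972, -0.027]
wrist_force: [-0.8, 0.3, -0.1]
finger_gap: 0.0302
```

Run:
```python
from h import *
go(487,-91,100,-77.9)
t=r.get_image("top");s=r.get_image("scene")
A=cv2.resize(t[125:225,240:305],(390,600),interpolation=cv2.INTER_CUBIC)
B=cv2.resize(s[175:250,220:270],(400,600),interpolation=cv2.INTER_CUBIC)
cv2.imwrite("pics/on2.png",np.hstack([A,B])[:,:,::-1])
```

```text
now [480.4 -92.5 190.2] ang -77.98 tilt 1.08 F [-0.8  0.3 -0.1] gap 30.2 t 16.6
row tx,ty,tz [-0.0028 -0.0174  0.301 ] yaw -0.0002 | dist 90 turn -0.1
```

View pics/on2.png

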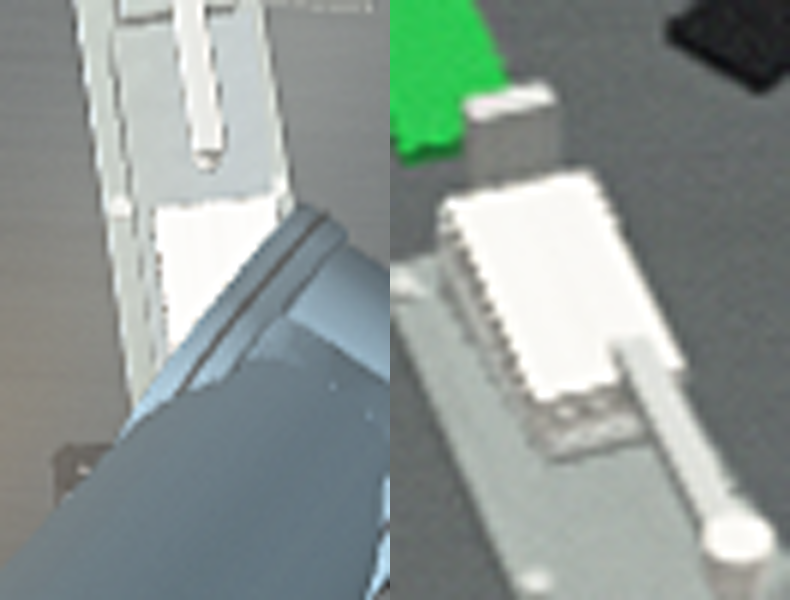

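Both plates are stacked flush, with their edges in line (scene crop: top plate far edge 540,400 to 685,370). I descend behind the handle.

Request:
{"op": "jog_arm", "data": {
  "steps": [
    {"tx": -0.003,"ty": 0.0,"tz": 0.1,"yaw": 0.0,"jaw": 1},
    {"tx": -0.003,"ty": 0.0,"tz": 0.2,"yaw": 0.0,"jaw": 1},
    {"tx": -0.003,"ty": 0.0,"tz": 0.28,"yaw": 0.0,"jaw": 1},
    {"tx": -0.003,"ty": 0.0,"tz": 0.3,"yaw": 0.0,"jaw": 1},
    {"tx": -0.003,"ty": 0.0,"tz": 0.3,"yaw": 0.0,"jaw": 1},
    {"tx": -0.003,"ty": 0.0,"tz": 0.3,"yaw": 0.0,"jaw": 1}
  ]
}}

```text
t: 17.45
tcp_pos: [0.4831, -0.0922, 0.1015]
tcp_rot: [-2.435, 1.971, -0.03]
wrist_force: [0.5, 0.1, 0.4]
finger_gap: 0.0004
```

```bash
cat >> h.py <<'E'
def st():
    o=r.observe();u=np.array([np.cos(np.radians(12.1)),np.sin(np.radians(12.1))]);w=np.array([-u[1],u[0]])
    p=o["tcp_pos"]*1000;q=p[:2]-[601,-67]
    F=[]
    print("deck-frame tcp x,y,z",np.round([q@u,q@w,p[2]],2),"push along x",round(-o["wrist_force"][:2]@u,2),"Fz",o["wrist_force"][2].round(2),"gap",round(o["finger_gap"]*1000,1),"t",o["t"])
E
python3 -c "
from h import *
st();go(510,-86.5,100,-77.9)"
```

```text
deck-frame tcp x,y,z [-1.2053e+02  7.0000e-02  1.0149e+02] push along x -0.47 Fz 0.35 gap 0.4 t 17.45
now [483.1 -92.2 101.5] ang -77.98 tilt 1.22 F [0.5 0.1 0.4] gap 0.4 t 17.45
row tx,ty,tz [ 0.     -0.0914  0.0067] yaw -0.0002 | dist 28 turn -0.1
```

Request:
{"op": "jog_arm", "data": {
  "steps": [
    {"tx": 0.0,"ty": -0.03,"tz": 0.0,"yaw": 0.0,"jaw": 1},
    {"tx": 0.0,"ty": -0.06,"tz": 0.0,"yaw": 0.0,"jaw": 1},
    {"tx": 0.0,"ty": -0.08,"tz": 0.0,"yaw": 0.0,"jaw": 1},
    {"tx": 0.0,"ty": -0.09,"tz": 0.0,"yaw": 0.0,"jaw": 1},
    {"tx": 0.0,"ty": -0.1,"tz": 0.0,"yaw": 0.0,"jaw": 1},
    {"tx": 0.0,"ty": -0.1,"tz": 0.0,"yaw": 0.0,"jaw": 1}
  ]
}}

```text
t: 18.2
tcp_pos: [0.5125, -0.086, 0.102]
tcp_rot: [-2.435, 1.971, -0.03]
wrist_force: [0.0, 0.6, 0.6]
finger_gap: 0.0007
```

```bash
python3 -c "
from h import *
st()"
```

```text
deck-frame tcp x,y,z [-9.0510e+01 -1.0000e-02  1.0203e+02] push along x -0.15 Fz 0.63 gap 0.7 t 18.2
```

Request:
{"op": "jog_arm", "data": {
  "steps": [
    {"tx": 0.0,"ty": -0.01,"tz": -0.002,"yaw": 0.0,"jaw": 1},
    {"tx": 0.0,"ty": -0.02,"tz": -0.004,"yaw": 0.0,"jaw": 1},
    {"tx": 0.0,"ty": -0.03,"tz": -0.006,"yaw": 0.0,"jaw": 1},
    {"tx": 0.0,"ty": -0.04,"tz": -0.009,"yaw": 0.0,"jaw": 1},
    {"tx": 0.0,"ty": -0.05,"tz": -0.012,"yaw": 0.0,"jaw": 1}
  ]
}}

```text
t: 18.82
tcp_pos: [0.5226, -0.0837, 0.1046]
tcp_rot: [-2.438, 1.975, -0.02]
wrist_force: [-9.1, -2.6, -0.5]
finger_gap: 0.0006
```

```bash
python3 -c "
from h import *
st();print(r.observe()['torque'])"
```

```text
deck-frame tcp x,y,z [-80.19   0.14 104.57] push along x 9.46 Fz -0.51 gap 0.6 t 18.825
[-0.6967579   2.12530663  0.10402785]
```

Request:
{"op": "jog_arm", "data": {
  "steps": [
    {"tx": 0.0,"ty": -0.023,"tz": -0.001,"yaw": 0.0,"jaw": 1},
    {"tx": 0.0,"ty": -0.032,"tz": -0.003,"yaw": 0.0,"jaw": 1},
    {"tx": 0.0,"ty": -0.041,"tz": -0.006,"yaw": 0.0,"jaw": 1},
    {"tx": 0.0,"ty": -0.05,"tz": -0.008,"yaw": 0.0,"jaw": 1},
    {"tx": 0.0,"ty": -0.057,"tz": -0.01,"yaw": 0.0,"jaw": 1},
    {"tx": 0.0,"ty": -0.057,"tz": -0.01,"yaw": 0.0,"jaw": 1}
  ]
}}

```text
t: 19.58
tcp_pos: [0.5353, -0.0809, 0.1067]
tcp_rot: [2.439, -1.979, 0.01]
wrist_force: [-8.7, -2.1, 3.9]
finger_gap: 0.0008
```

Run:
```python
from h import *
st()
t=r.get_image("top");s=r.get_image("scene")
B=cv2.resize(s[175:255,210:290],(600,600),interpolation=cv2.INTER_CUBIC)
cv2.imwrite("pics/push1.png",B[:,:,::-1])
```

```text
deck-frame tcp x,y,z [-67.19   0.23 106.71] push along x 8.92 Fz 3.91 gap 0.8 t 19.575
```

View pics/push1.png

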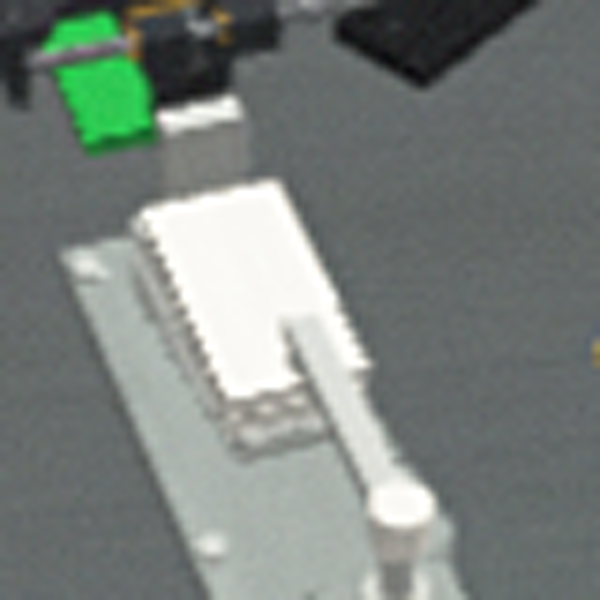

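The stack has moved forward with the carriage (far-left corner now at (232,398) in the 600 px crop), and the gauge is not yet touched.

Run:
```python
from h import *
c=np.array([601,-67.]);y=np.radians(12.1);ux=np.array([np.cos(y),np.sin(y)]);uy=np.array([-ux[1],ux[0]])
for s in(0,10,20,30,40,50):
    P=np.append(c+(60+.97*s)*ux-30*uy,90+.2425*s)/1000;u,v=proj("scene",P)
    print(s,round((u-209.5)*7.5),round((v-174.5)*7.5), "on2",round((u-219.5)*8+390),round((v-174.5)*8))
for z in (100,104,108): 
    P=np.append(c+84*ux,z)/1000;u,v=proj("scene",P);print("tip",z,round((u-209.5)*7.5),round((v-174.5)*7.5))
```

```text
0 211 378 on2 535 404
10 218 390 on2 542 416
20 225 403 on2 550 429
30 233 415 on2 558 442
40 240 427 on2 566 456
50 248 440 on2 574 469
tip 100 299 385
tip 104 299 378
tip 108 299 371
```

Request:
{"op": "jog_arm", "data": {
  "steps": [
    {"tx": 0.0,"ty": -0.017,"tz": -0.001,"yaw": 0.0,"jaw": 1},
    {"tx": 0.0,"ty": -0.022,"tz": -0.003,"yaw": 0.0,"jaw": 1},
    {"tx": 0.0,"ty": -0.027,"tz": -0.005,"yaw": 0.0,"jaw": 1},
    {"tx": 0.0,"ty": -0.027,"tz": -0.006,"yaw": 0.0,"jaw": 1}
  ]
}}

```text
t: 20.18
tcp_pos: [0.5391, -0.08, 0.1072]
tcp_rot: [2.435, -1.977, 0.001]
wrist_force: [-7.1, -2.7, -2.7]
finger_gap: 0.0008
```

```bash
python3 -c "
from h import *
st()"
```

```text
deck-frame tcp x,y,z [-63.24   0.23 107.23] push along x 7.5 Fz -2.67 gap 0.8 t 20.175
```

Request:
{"op": "jog_arm", "data": {
  "steps": [
    {"tx": 0.0,"ty": -0.02,"tz": -0.003,"yaw": 0.0,"jaw": 1},
    {"tx": 0.0,"ty": -0.028,"tz": -0.005,"yaw": 0.0,"jaw": 1},
    {"tx": 0.0,"ty": -0.035,"tz": -0.006,"yaw": 0.0,"jaw": 1},
    {"tx": 0.0,"ty": -0.038,"tz": -0.007,"yaw": 0.0,"jaw": 1},
    {"tx": 0.0,"ty": -0.038,"tz": -0.007,"yaw": 0.0,"jaw": 1}
  ]
}}

```text
t: 20.8
tcp_pos: [0.5464, -0.0784, 0.1087]
tcp_rot: [2.43, -1.976, -0.009]
wrist_force: [-10.9, -1.6, 7.0]
finger_gap: 0.0003
```

```bash
python3 -c "
from h import *
st()"
```

```text
deck-frame tcp x,y,z [-55.82   0.28 108.71] push along x 11.03 Fz 6.97 gap 0.3 t 20.8
```

Request:
{"op": "jog_arm", "data": {
  "steps": [
    {"tx": 0.0,"ty": -0.015,"tz": -0.005,"yaw": 0.0,"jaw": 1},
    {"tx": 0.0,"ty": -0.018,"tz": -0.007,"yaw": 0.0,"jaw": 1},
    {"tx": 0.0,"ty": -0.02,"tz": -0.008,"yaw": 0.0,"jaw": 1},
    {"tx": 0.0,"ty": -0.02,"tz": -0.008,"yaw": 0.0,"jaw": 1}
  ]
}}

```text
t: 21.3
tcp_pos: [0.5479, -0.078, 0.1094]
tcp_rot: [2.425, -1.974, -0.019]
wrist_force: [-7.8, -2.1, -3.9]
finger_gap: 0.0005
```

```bash
python3 -c "
from h import *
st()"
```

```text
deck-frame tcp x,y,z [-54.24   0.39 109.43] push along x 8.1 Fz -3.93 gap 0.5 t 21.3
```

```bash
sed -i 's|^    F=\[\]|    f=o["wrist_force"];print("P along ramp",round(-.97*f[:2]@u-.2425*f[2],2))|' h.py
```

Request:
{"op": "jog_arm", "data": {
  "steps": [
    {"tx": 0.0,"ty": -0.015,"tz": -0.003,"yaw": 0.0,"jaw": 1},
    {"tx": 0.0,"ty": -0.018,"tz": -0.004,"yaw": 0.0,"jaw": 1},
    {"tx": 0.0,"ty": -0.021,"tz": -0.005,"yaw": 0.0,"jaw": 1},
    {"tx": 0.0,"ty": -0.021,"tz": -0.005,"yaw": 0.0,"jaw": 1}
  ]
}}

```text
t: 21.8
tcp_pos: [0.5499, -0.0775, 0.1099]
tcp_rot: [2.42, -1.972, -0.029]
wrist_force: [-9.7, -0.8, 3.4]
finger_gap: 0.0005
```

```bash
python3 -c "
from h import *
st()"
```

```text
P along ramp 8.5
deck-frame tcp x,y,z [-52.13   0.46 109.86] push along x 9.63 Fz 3.44 gap 0.5 t 21.8
```

Request:
{"op": "jog_arm", "data": {
  "steps": [
    {"tx": 0.0,"ty": -0.015,"tz": -0.005,"yaw": 0.0,"jaw": 1},
    {"tx": 0.0,"ty": -0.018,"tz": -0.006,"yaw": 0.0,"jaw": 1},
    {"tx": 0.0,"ty": -0.02,"tz": -0.006,"yaw": 0.0,"jaw": 1},
    {"tx": 0.0,"ty": -0.02,"tz": -0.006,"yaw": 0.0,"jaw": 1}
  ]
}}

```text
t: 22.3
tcp_pos: [0.5516, -0.077, 0.1104]
tcp_rot: [2.415, -1.97, -0.039]
wrist_force: [-10.3, -2.0, 2.8]
finger_gap: 0.0005
```

```bash
python3 -c "
from h import *
st()"
```

```text
P along ramp 9.49
deck-frame tcp x,y,z [-50.38   0.56 110.44] push along x 10.48 Fz 2.79 gap 0.5 t 22.3
```

Request:
{"op": "jog_arm", "data": {
  "steps": [
    {"tx": 0.0,"ty": -0.015,"tz": -0.005,"yaw": 0.0,"jaw": 1},
    {"tx": 0.0,"ty": -0.018,"tz": -0.006,"yaw": 0.0,"jaw": 1},
    {"tx": 0.0,"ty": -0.02,"tz": -0.006,"yaw": 0.0,"jaw": 1},
    {"tx": 0.0,"ty": -0.02,"tz": -0.006,"yaw": 0.0,"jaw": 1}
  ]
}}

```text
t: 22.8
tcp_pos: [0.5533, -0.0766, 0.111]
tcp_rot: [2.41, -1.968, -0.05]
wrist_force: [-10.3, -2.0, 3.3]
finger_gap: 0.0005
```

```bash
python3 -c "
from h import *
st();go(0,0,0,0)"
```

```text
P along ramp 9.39
deck-frame tcp x,y,z [-48.61   0.64 111.01] push along x 10.5 Fz 3.27 gap 0.5 t 22.8
now [553.3 -76.6 111. ] ang -78.47 tilt 2.49 F [-10.3  -2.    3.3] gap 0.5 t 22.8
row tx,ty,tz [-0.6163  1.7386  0.449 ] yaw -0.218 | dist 570 turn -78.5
```

Request:
{"op": "jog_arm", "data": {
  "steps": [
    {"tx": 0.0,"ty": -0.016,"tz": -0.005,"yaw": 0.0,"jaw": 1},
    {"tx": 0.0,"ty": -0.019,"tz": -0.006,"yaw": 0.0,"jaw": 1},
    {"tx": 0.0,"ty": -0.022,"tz": -0.007,"yaw": 0.0,"jaw": 1},
    {"tx": 0.0,"ty": -0.025,"tz": -0.008,"yaw": 0.0,"jaw": 1},
    {"tx": 0.0,"ty": -0.025,"tz": -0.008,"yaw": 0.0,"jaw": 1}
  ]
}}

```text
t: 23.42
tcp_pos: [0.5556, -0.0759, 0.1117]
tcp_rot: [2.404, -1.966, -0.062]
wrist_force: [-11.7, -2.5, 2.1]
finger_gap: -0.0
```

```bash
python3 -c "
from h import *
st()"
```

```text
P along ramp 11.13
deck-frame tcp x,y,z [-46.22   0.76 111.74] push along x 11.99 Fz 2.08 gap -0.0 t 23.425
```

Request:
{"op": "jog_arm", "data": {
  "steps": [
    {"tx": 0.0,"ty": -0.016,"tz": -0.004,"yaw": 0.0,"jaw": 1},
    {"tx": 0.0,"ty": -0.018,"tz": -0.004,"yaw": 0.0,"jaw": 1},
    {"tx": 0.0,"ty": -0.02,"tz": -0.005,"yaw": 0.0,"jaw": 1},
    {"tx": 0.0,"ty": -0.02,"tz": -0.005,"yaw": 0.0,"jaw": 1}
  ]
}}

```text
t: 23.92
tcp_pos: [0.5558, -0.0758, 0.1118]
tcp_rot: [2.397, -1.963, -0.076]
wrist_force: [-15.4, -1.7, 6.2]
finger_gap: 0.0002
```

```bash
python3 -c "
from h import *
st()
s=r.get_image('scene')
B=cv2.resize(s[185:245,225:285],(600,600),interpolation=cv2.INTER_CUBIC)
cv2.imwrite('pics/push2.png',B[:,:,::-1])"
```

```text
P along ramp 13.47
deck-frame tcp x,y,z [-46.08   0.86 111.84] push along x 15.45 Fz 6.24 gap 0.2 t 23.925
```

View pics/push2.png

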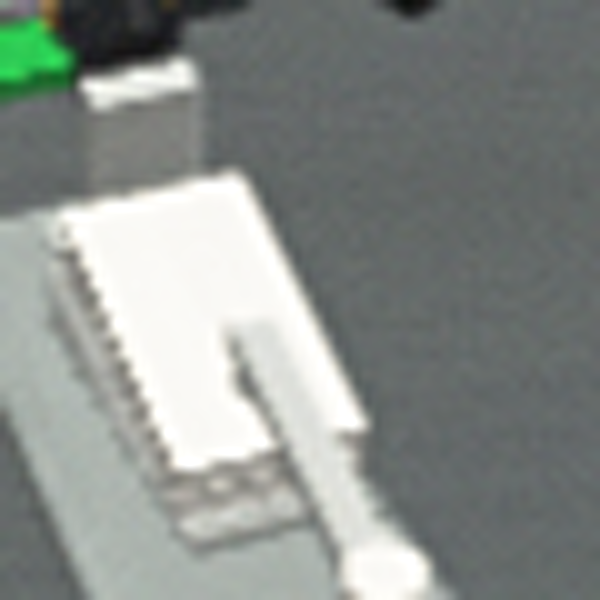

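The carriage is blocked: it moved 0.1 mm while the push along the ramp rose from 9.4 to 13.5 N. The picture shows the foot's ball (240,375) on the top plate, with the stack still square. I back off straight, then rise.

Request:
{"op": "jog_arm", "data": {
  "steps": [
    {"tx": 0.0,"ty": 0.005,"tz": 0.0,"yaw": 0.0,"jaw": 1},
    {"tx": 0.0,"ty": 0.03,"tz": 0.0,"yaw": 0.0,"jaw": 1},
    {"tx": 0.0,"ty": 0.08,"tz": 0.0,"yaw": 0.0,"jaw": 1},
    {"tx": 0.0,"ty": 0.15,"tz": 0.0,"yaw": 0.0,"jaw": 1},
    {"tx": 0.0,"ty": 0.22,"tz": -0.1,"yaw": 0.0,"jaw": 1},
    {"tx": 0.0,"ty": 0.25,"tz": -0.25,"yaw": 0.0,"jaw": 1},
    {"tx": 0.0,"ty": 0.25,"tz": -0.4,"yaw": 0.0,"jaw": 1},
    {"tx": 0.3,"ty": 0.3,"tz": -0.4,"yaw": 0.0,"jaw": 1},
    {"tx": 0.6,"ty": 0.3,"tz": -0.4,"yaw": 0.0,"jaw": 1},
    {"tx": 0.9,"ty": 0.3,"tz": -0.4,"yaw": 0.0,"jaw": 1},
    {"tx": 0.9,"ty": 0.3,"tz": -0.4,"yaw": 0.0,"jaw": 1},
    {"tx": 0.9,"ty": 0.3,"tz": -0.4,"yaw": 0.0,"jaw": 1},
    {"tx": 0.9,"ty": 0.3,"tz": -0.4,"yaw": 0.0,"jaw": 1}
  ]
}}

```text
t: 25.6
tcp_pos: [0.5273, -0.36, 0.2342]
tcp_rot: [2.393, -1.966, -0.076]
wrist_force: [0.0, 0.2, -0.4]
finger_gap: -0.0
```

Run:
```python
from h import *
st()
t=r.get_image("top");s=r.get_image("scene")
A=cv2.resize(t[115:215,240:305],(390,600),interpolation=cv2.INTER_CUBIC)
B=cv2.resize(s[185:245,225:265],(400,600),interpolation=cv2.INTER_CUBIC)
cv2.imwrite("pics/end.png",np.hstack([A,B])[:,:,::-1])
```

```text
P along ramp 0.03
deck-frame tcp x,y,z [-133.47 -271.    234.17] push along x -0.06 Fz -0.37 gap -0.0 t 25.6
```

View pics/end.png

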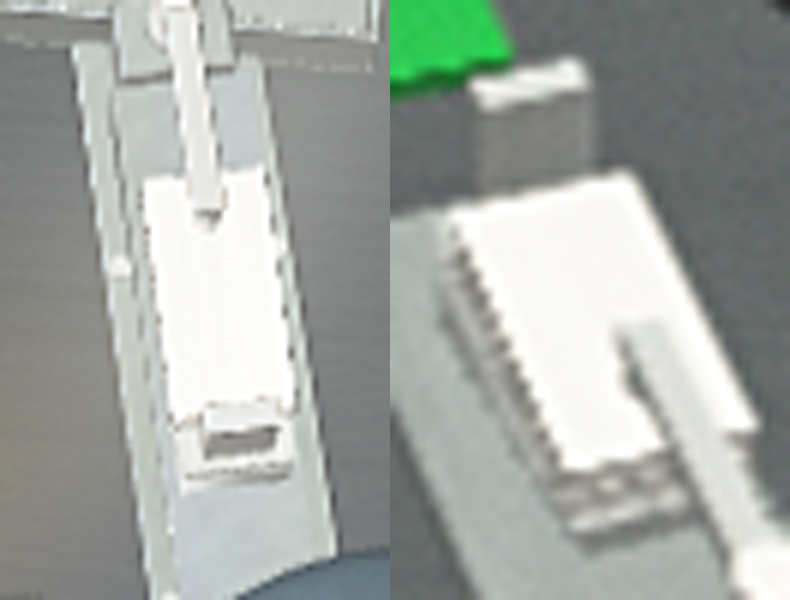

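After withdrawing, the stack has not moved (far-left corner at (175,468) in both crops), is square on the deck, and the ball rests on the top plate. Handing in.

```bash
python3 -c "
from rig import r
print(r.sign_off())"
```

```text
the job is handed in; nothing more can be done
None
```

I stacked two plates on the deck, pushed the carriage up the ramp until the top plate met the gauge's foot, withdrew the arm and handed the job in at about 25.6 s. The third plate and the other items were not touched on purpose. I did not re-measure their positions at the end.

**Touch:** the free push along the ramp was about 9.4 N. The carriage then stopped after about 43 mm of travel, moving only 0.1 mm while the push rose to 13.5 N. From that I estimate roughly 8–16 N on the foot. The contact force itself could not be read, and I could not check it again after backing off. The final picture shows the carriage and stack unmoved after I withdrew, the ball at the plate, and no load on the wrist.

**Height:** the gauge tip measured about 100 mm from the pictures, which matches the roughly 100.4 mm implied by where the carriage stopped.

**Stacking:** the first plate measured within about 2 mm of the deck's centre. I checked the second only by eye, and its edges line up with the first. My estimates of the deck's x centre differed by 3–4 mm between features, which is inside the 10 mm tolerance.

**Disagreements:**
- The gauge arm's near end came out at x = 76 mm rather than the stated 80 mm.
- The tool tilted more than 2.5° during pushing, with no visible effect.

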